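# Snap a sample tube into the shaker's spring clips

### The job

Take the thicker of the two capped tubes lying on the bench and, with its cap on the same side as the cap of the tube already loaded, snap it sideways into the free pair of spring clips on the shaker, clear of the steel keeper, until it is fully home in both clips. Only then slide it endways under the keeper's tongue until its round end stops against the keeper's upright, and let go. Press and push by feel so as not to overstrain the shaker's rubber-mounted plate, and leave the slimmer tube, the beaker and the dropper bottle where they stand.

Things in the scene. Friction and masses are not known exactly. Their poses are not given: they have to be found in the camera images.
- tube_center (a point): middle of the thick tube: straight milky body 29 mm in diameter, 140 mm long overall, round end at -70 mm, black hexagonal cap (34 mm over flats, 22 mm long) from +48 to +70 mm along its x axis, which is the tube's axis. It lies on a flat of its cap, this point 16 mm up; 60 to 130 g. Paper band at the middle, no other feature.
- tube_cap (a point): centre of the flat outer end of the thick tube's cap, 70 mm from tube_center; the direction from tube_center to here is the tube's axis
- clip_seat (a point): where tube_center comes to lie when the tube is home; moves with the sprung plate, 34 mm above its top. x: along the seated tube, towards the cap end; y: to the control panel; z: up. The stop that the round end meets stands at x = -70 mm; its steel tongue, underside at z = +16.5 mm, reaches back to x = -60.5 mm, so lower the tube with its middle at x = +12 to +15 mm, then slide it to x = 0
- mixer: white shaker, 170 x 215 mm, plate top 78 mm up, origin under its middle, axes as clip_seat; free clips at y = +44 mm (panel side), a like tube in those at y = -44 mm. Each clip fills |x| 26 to 43 mm: sprung steel leaves with flared lips (mouth 30 mm wide; the tube meets them 21 mm above its seat) and rubber cheeks that grip. Between the clips |x| < 26 mm is free for fingers
- sink (a joint): how far the clip plate stands above its rest height, m: 0 at rest, negative when pressed down. Its rubber mounts give 1 mm for each 3 N and are overstrained beyond 8 mm. Pressing the tube fully home takes 7 to 14 N, so the plate sinks 2 to 5 mm with it before the tube is home, and comes back when eased
- sway (a joint): how far the clip plate is pushed endways along clip_seat's x axis, m: 0 at rest; also 1 mm for each 3 N, overstrained beyond 8 mm. Sliding the clipped tube takes 7 to 14 N, so the plate is dragged 2 to 5 mm along with it; at the stop the tube moves no further in the clips and the force climbs above that
- slim_center (a point): middle of the slimmer tube of the same make (20 mm in diameter, 110 mm long, cap 25 mm over flats), not wanted here; leave it. 13 mm up, x axis towards its cap
- beaker: clear beaker, 69 mm wide and 82 mm high, origin under its middle; a bystander
- dropper: small dropper bottle with a green tip, 22 mm wide and 60 mm high, origin under its middle; a bystander
There are look-alikes about, which are no part of the job. What is shaped like the part that bears tube_center but pink is not meant.

How it is judged:
On the way:
1. the tube is fully home in both clips (within 1.5 mm of seat height) while still 10 mm or more short of the stop, clear of the keeper's tongue (z of tube_center in the frame of clip_seat between -0.0015 and 0.0015 m and y of tube_center in the frame of clip_seat between -0.002 and 0.002 m and x of tube_center in the frame of clip_seat between 0.01 and 0.025 m and angle between the x axis of tube_center and the x axis of clip_seat, either way round below 0.03 rad and x of tube_cap in the frame of clip_seat above 0.06 m), for 0.2 s.
At the end, for the whole second after the job is handed in: The thick tube lies at rest in the free clips, cap on the cap side, its middle within 1.5 mm of the seat in height and sideways and no more than 1.5 mm short of the stop, its axis within 0.03 rad of the seat's (x of tube_center in the frame of clip_seat between -0.003 and 0.0015 m and y of tube_center in the frame of clip_seat between -0.0015 and 0.0015 m and z of tube_center in the frame of clip_seat between -0.0015 and 0.0015 m and angle between the x axis of tube_center and the x axis of clip_seat, either way round below 0.03 rad and x of tube_cap in the frame of clip_seat above 0.06 m and linear speed of tube below 0.01 m/s); the robot touches nothing.
It fails at once if the clip plate is pressed down by over 8 mm (24 N) (value of joint sink below -0.008 m).
It fails at once if the clip plate is pushed endways by over 8 mm (24 N) (value of joint sway below -0.008 m or value of joint sway above 0.008 m).
It fails at once if the slimmer tube is moved by over 20 mm (distance of slim_center from where it was at the start of the episode above 0.02 m).
It fails at once if the beaker or the dropper bottle is moved by over 20 mm (distance of any of beaker, dropper from where it was at the start of the episode above 0.02 m).
It also fails if it takes over 69 s, if anything falls off the work surface, if the arm or the gripper's body presses on something with over 40 N, if the wrist force passes 120 N, or if a joint passes its speed limit or range.

### The arm

A 7-joint arm with a two-finger parallel gripper is mounted at the origin on the work surface; the furniture and walls round the work are solid. World frame = base frame: x ahead of the robot, y to its left, z up, the work surface at z = 0. Lengths are in m, angles in rad, forces in N, time in s.
With the tool pointing down it reaches from about 0.35 to 0.9 m from the base axis. Payload 19.9 kg.
Tool frame: the origin (TCP) lies between the finger pads; the fingertips stand 19 mm ahead of it and the grasp point (between the pads) is the TCP; z points along the fingers, y is the direction in which the jaws open and shut (so a half turn about z gives the same grasp; the last joint's range is limited). The gripper opens to 94 mm and grips with 3 to 60 N. Pads are 16 mm wide; open, the fingers measure 119 mm over their backs; the gripper's body (75 mm by 177 mm) begins 78 mm behind the grasp point.
Start: joints at [1.133, 0.417, -0.01, 1.614, 0.005, 1.111, -0.053], TCP at [0.242, -0.576, 0.224] pointing down, gripper open.
Joint ranges: [-2.81, 2.81], [-0.39, 2.02], [-1.27, 1.25], [0.06, 2.57], [-1.19, 4.33], [0.19, 2], [-2.82, 2.82]. Speed limits (rad/s): [1.89, 1.89, 2.39, 2.39, 3.01, 3.01, 3.01].

### API

Orientations are given as a 3x3 rotation matrix whose columns are the frame's x, y, z axes.
In Python, from rig import robot gives the robot as it stands. Calls block until the motion is done:
- robot.move_ptp(position, orientation): joint-space move of the TCP to a pose.
- robot.move_linear(position, velocity=0.15, frame=None, threshold=None): straight line of the TCP; frame=None keeps the orientation; velocity is the mean speed in m/s. With threshold (N) it stops when the force on the tool has changed by that much, and returns True; else False.
- robot.goto_joints(angles): joint-space move.
- robot.gripper_to(opening): finger opening in m; the grip force is fixed at half the most; returns when the fingers have stopped.
- robot.pause(seconds).
- robot.ik(position, orientation): joint angles nearest the present ones, or None.
- robot.get_state(): the state.
- robot.grab_frame(name): name is "side" or "top"; returns the picture (384x512x3 uint8, red, green, blue); there is no depth.
- robot.camera_info(name): a dict with "fx", "fy", "cx", "cy" (pixels), "rvec" (rotation vector, rad) and "tvec" (3), from world to camera coordinates, as OpenCV has them. Camera axes: x right, y down, z forward; pixel columns grow to the right and rows downward; lengths in m; the calibration is good to about 2 mm. A picture is of the moment at which its call begins. camera_info takes no time and is no camera call.
A pose or a line that the arm cannot do raises robot.PlanningError and nothing moves.
- robot.sign_off(): hands the job in, once; it reports no verdict.
The state is a dict: "time": time; "qpos": joint angles; "joint_vel": joint speeds; "effort": joint torques, N m; "ee_pos": TCP position; "tool_rot": TCP orientation; "force": force on the tool from outside, world axes, zero at the start; "moment": the same for the moment, N m; "opening": finger opening in m.
Only numpy, scipy, OpenCV 4.12 (cv2) and the standard library are available. Lean on these libraries where they do the work, as an engineer would, in place of code of your own. Each camera call takes 0.05 s, during which the arm holds its last target. There are 200 camera calls.

## Working session

There is one attempt and no reset: what is moved stays moved. The work goes in short steps, each a Python script; the robot and the scene stay as the last script left them, time stands still between calls to the robot, and variables do not carry over. Pictures are saved under pics/ and viewed, about 8 in all and at most 12, crops included, and the job is handed in when it is done.

```bash
mkdir -p pics; ls; python3 - <<'E'
from rig import robot
import cv2
for n in("side","top"):
    im=robot.grab_frame(n); cv2.imwrite(f"pics/{n}0.png",im[:,:,::-1]); print(n,robot.camera_info(n))
s=robot.get_state(); print(s)
E
```

```text
pics
side {'fx': 441.8184752343955, 'fy': 441.8184752343955, 'cx': 252.5868864857669, 'cy': 186.5813667406153, 'rvec': array([ 2.09381988, -0.03844131,  0.01032181]), 'tvec': array([-0.53414481,  0.04632617,  1.27780554])}
top {'fx': 346.6798695339786, 'fy': 346.6798695339786, 'cx': 258.54779990290854, 'cy': 187.60517200486078, 'rvec': array([ 2.14741176, -2.14374413,  0.17755334]), 'tvec': array([-0.1057823 ,  0.55097651,  0.95258263])}
{'time': 0.1, 'qpos': array([ 1.13250222,  0.41792073, -0.01029778,  1.61407539,  0.00469949,
        1.11069676, -0.05299106]), 'joint_vel': array([-0.00063342, -0.00256291, -0.00074731, -0.00042337, -0.00037666,
        0.00063231,  0.0002511 ]), 'effort': array([ 2.35739521e-03, -8.52576900e+01,  6.40183948e-01, -4.26685309e+01,
       -4.88644734e-02,  1.64391351e-02,  7.55737028e-05]), 'ee_pos': array([ 0.24141265, -0.57616747,  0.22390005]), 'tool_rot': array([[ 9.22300118e-01,  3.86474124e-01, -4.94150779e-04],
       [ 3.86474430e-01, -9.22299626e-01,  9.56509628e-04],
       [-8.60888587e-05, -1.07316558e-03, -9.99999420e-01]]), 'force': array([ 0.11096387, -0.09611036,  1.16901013]), 'moment': array([ 0.04465953, -0.03815033, -0.03739934]), 'opening': 0.09402710462085549}
```

View pics/top0.png

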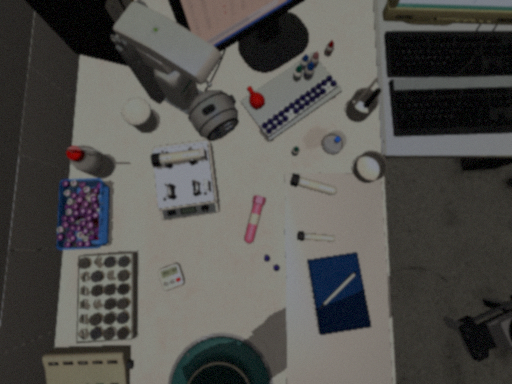

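View pics/side0.png

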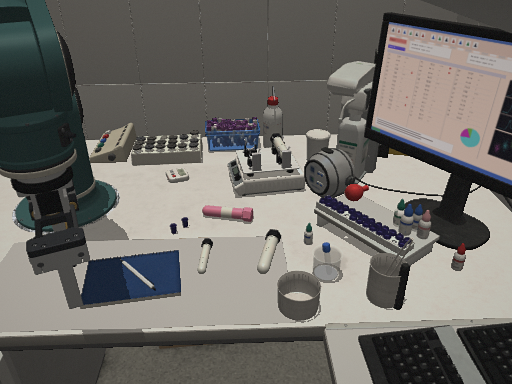

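Top view: the thick tube runs from its cap at (294,181) to (336,190). The shaker is near (185,180), with the loaded tube's cap at (155,160) and the panel facing the robot. The slim tube is at (315,237), and the pink look-alike is at (255,218). I'll take enlarged crops next.

```bash
cat > h.py <<'E'
import numpy as np, cv2
from rig import robot
def cam(n):
    c=robot.camera_info(n); K=np.array([[c['fx'],0,c['cx']],[0,c['fy'],c['cy']],[0,0,1.]])
    return K,cv2.Rodrigues(c['rvec'])[0],np.array(c['tvec'])
def pix(n,p):
    c=robot.camera_info(n);K=cam(n)[0]
    return cv2.projectPoints(np.atleast_2d(np.array(p,float)),c['rvec'],c['tvec'],K,None)[0].reshape(-1,2)
def ray(n,uv):
    K,R,t=cam(n); return -R.T@t, R.T@np.linalg.inv(K)@np.array([uv[0],uv[1],1.])
def onz(n,uv,z):
    o,d=ray(n,uv); return o+d*(z-o[2])/d[2]
E
python3 - <<'E'
from h import *
t=cv2.imread('pics/top0.png');s=cv2.imread('pics/side0.png')
a=cv2.resize(t[135:225,140:230],(540,540),interpolation=cv2.INTER_CUBIC)
cv2.imwrite('pics/c1.png',np.clip(a*1.6,0,255).astype(np.uint8))
b=cv2.resize(s[125:200,215:315],(800,600),interpolation=cv2.INTER_CUBIC); cv2.imwrite('pics/c2.png',b)
b=cv2.resize(t[165:250,280:345],(390,510),interpolation=cv2.INTER_CUBIC)
c=cv2.resize(s[222:282,185:295],(400,218),interpolation=cv2.INTER_CUBIC); 
o=np.zeros((510,800,3),np.uint8);o[:,:390]=np.clip(b*1.6,0,255);o[:218,395:795]=c;cv2.imwrite('pics/c3.png',o)
for uv in [(294,181),(336,190),(314,185)]: print(onz('top',uv,.016))
for uv in [(155,148),(210,142),(217,212),(162,217)]: print(onz('top',uv,.078))
print(onz('top',(155,160),.112),onz('top',(203,155),.112))
for n in('top','side'):print(ray(n,(0,0))[0])
E
```

```text
[ 0.57549862 -0.21020004  0.016     ]
[ 0.54883025 -0.33409425  0.016     ]
[ 0.56363803 -0.26930355  0.016     ]
[0.65774129 0.18686521 0.078     ]
[0.67578985 0.03279329 0.078     ]
[0.47785632 0.00920917 0.078     ]
[0.46393853 0.1587583  0.078     ]
[0.61507797 0.17521838 0.112     ] [0.62938715 0.04633203 0.112     ]
[ 0.39758399 -0.0947023   1.02719868]
[ 0.50517321 -1.1002159   0.67421717]
```

View pics/c1.png

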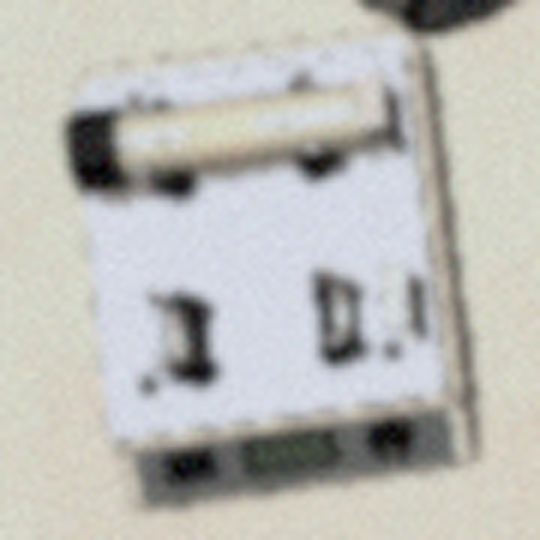

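View pics/c2.png

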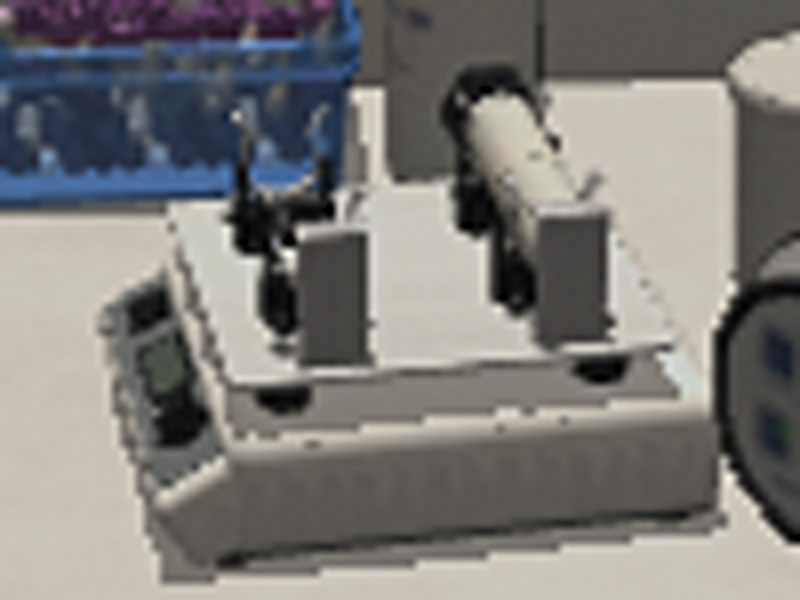

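View pics/c3.png

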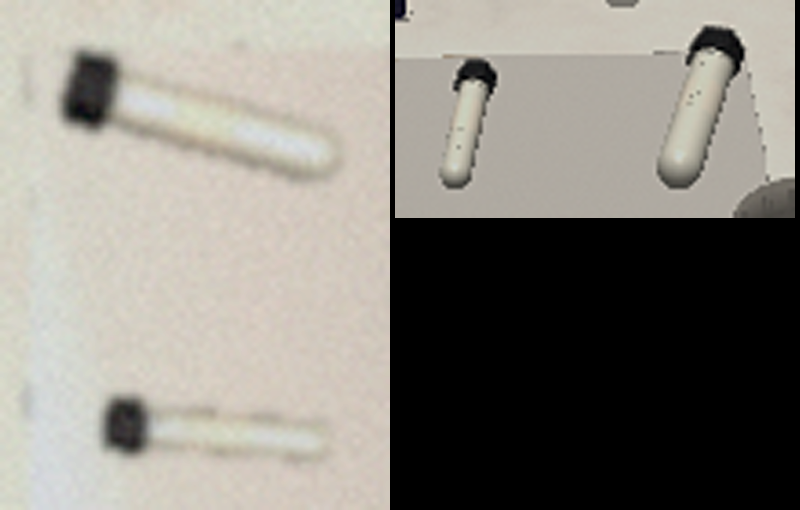

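The crops confirm that both keepers are on the image-right (−x) side. The free clips sit at c1 (188,338) and (340,318), the keeper upright at (418,305), and the loaded tube's cap points image-left. The bench thick tube's cap points the same way. Next I'll fit the tube axes with masks.

```bash
cat >> h.py <<'E'
def seg(im,box):
    x0,y0,x1,y1=box; c=cv2.GaussianBlur(im[y0:y1,x0:x1],(0,0),.6).astype(int)
    return c
def tube_axis(n,body,cap,z):
    """body,cap: Nx2 pixels -> axis point/dir on plane z"""
    P=np.array([onz(n,q,z)[:2] for q in body]); C=np.array([onz(n,q,z)[:2] for q in cap])
    m=P.mean(0); u=np.linalg.svd(P-m)[2][0]; u*=np.sign((C.mean(0)-m)@u)
    v=np.array([-u[1],u[0]])
    return m,u,((P-m)@u),((P-m)@v),((C-m)@u),((C-m)@v)
E
python3 - <<'E'
from h import *
t=cv2.imread('pics/top0.png')
def comp(m,x0,y0,near):
    k,l,st,ce=cv2.connectedComponentsWithStats(m.astype(np.uint8)); 
    i=min(range(1,k),key=lambda i:(np.hypot(*(ce[i]-np.array(near)+[x0,y0])) if st[i][4]>25 else 1e9))
    ys,xs=np.nonzero(l==i); return np.c_[xs+x0,ys+y0]
# bench tube: body lighter than bench
x0,y0,x1,y1=284,168,344,202
c=t[y0:y1,x0:x1].astype(int); g=c.sum(2)/3
med=np.median(g); print('bench',med, np.round(g[4:32:2,30]).astype(int))
cap=comp(g<60,x0,y0,(295,181)); body=comp(g>med+10,x0,y0,(315,186))
m,u,pa,pv,ca,cv=tube_axis('top',body,cap,.016)
print('tube m,u',m,u,np.degrees(np.arctan2(u[1],u[0])),'body',pa.min(),pa.max(),pv.min(),pv.max(),'cap',ca.min(),ca.max(),cv.mean(),len(body),len(cap))
# loaded tube
x0,y0,x1,y1=148,140,212,172
c=t[y0:y1,x0:x1].astype(int); yl=c[:,:,2]-c[:,:,0]; g=c.sum(2)/3
print('yl',yl[4:30,30].tolist()); print(g[4:30,30].astype(int).tolist())
np.save('c.npy',c)
cap=comp(g<50,x0,y0,(155,160)); body=comp((yl>6)&(g>90),x0,y0,(180,157))
m,u,pa,pv,ca,cv=tube_axis('top',body,cap,.112)
print('loaded',m,u,np.degrees(np.arctan2(u[1],u[0])),'body',pa.min(),pa.max(),pv.min(),pv.max(),'cap',ca.min(),ca.max(),cv.mean(),len(body),len(cap))
# plate edges by white-blue mask
x0,y0,x1,y1=145,135,225,225
c=t[y0:y1,x0:x1].astype(int); yl=c[:,:,2]-c[:,:,0]
pm=(yl<-2)&(c.sum(2)/3>80); pl=comp(pm,x0,y0,(185,180)); h=cv2.minAreaRect(pl.astype(np.float32)); print('plate px',h)
bx=cv2.boxPoints(h); B=np.array([onz('top',q,.078) for q in bx]); print(B,np.linalg.norm(np.diff(B,axis=0),axis=1),B.mean(0))
E
```

```text
bench 126.66666666666667 [128 129 124 129 116 121 130 128 108 100 125 126 127 130]
tube m,u [ 0.55769569 -0.28990803] [1. 0.] 0.0 body 0.0 0.0 0.0 0.0 cap 0.005787628446840776 0.038934573977004505 0.07770789882793894 1 75
yl [2, -5, -8, -10, -9, -9, -6, 1, 14, 16, 15, 11, 11, 15, 17, 23, 22, 14, 10, 6, 1, -8, -9, -10, -11, -8]
[129, 132, 132, 130, 134, 136, 130, 121, 117, 122, 127, 128, 131, 127, 122, 113, 97, 82, 77, 87, 101, 124, 133, 139, 138, 137]
loaded [0.62747883 0.10995599] [-0.1488696   0.98885684] 98.56142389585634 body -0.06121062747617827 0.05336893944240848 -0.01403486125891823 0.012727081966502971 cap 0.054235628305009116 0.07491947926351576 0.0026113281296760715 270 83
plate px ((183.0399627685547, 181.27999877929688), (45.25483703613281, 56.568546295166016), 81.8698959350586)
[[0.61488495 0.19365924 0.078     ]
 [0.63839301 0.03801094 0.078     ]
 [0.51179115 0.01745447 0.078     ]
 [0.48941108 0.17013904 0.078     ]] [0.15741354 0.12825989 0.15431606] [0.56362005 0.10481592 0.078     ]
```

```bash
cat >> h.py <<'E'
def rot(u,s=1):
    x=s*np.array([u[0],u[1],0.])/np.hypot(*u[:2]); z=np.array([0,0,-1.]); return np.c_[x,np.cross(z,x),z]
US=np.array([-.1489,.9889]); S0=np.array([.5397,.1021])  # seat axis, seat xy estimate
YS=np.array([-US[1],US[0]])
E
python3 - <<'E'
from h import *
a=onz('top',(290.8,178.8),.016);b=onz('top',(336.3,191.3),.016); print(a,b,np.linalg.norm(a-b))
for z in(.1,.2,.3): print('instr',onz('top',(205,138),z),onz('top',(222,138),z))
# side cross-check: c3 side crop scale 3.64, offs (185,222)
f=lambda p:(185+(p[0]-395)/3.636,222+p[1]/3.636)
a2=onz('side',f((722,50)),.016);b2=onz('side',f((675,172)),.016);print('side capmid-ish,end',a2,b2)
u=(a-b)[:2]/np.linalg.norm((a-b)[:2]); c=(a+b)[:2]/2
for s in(1,-1):
    R=rot(u,s); g=c-.006*u
    print(s,c,u,robot.ik([*g,.0215],R),robot.ik([*S0,.118],rot(US,s)))
E
```

```text
[ 0.58209893 -0.20079362  0.016     ] [ 0.54494912 -0.33485211  0.016     ] 0.1391107019849046
instr [0.68071143 0.04389599 0.1       ] [ 0.68090365 -0.00304512  0.1       ]
instr [0.65017564 0.02894793 0.2       ] [ 0.65034713 -0.01293051  0.2       ]
instr [0.61963985 0.01399986 0.3       ] [ 0.61979061 -0.02281589  0.3       ]
side capmid-ish,end [ 0.58378453 -0.20806193  0.016     ] [ 0.54518125 -0.33312213  0.016     ]
1 [ 0.56352403 -0.26782286] [0.2670522  0.96368207] [ 0.60859587  0.68062895 -0.27733648  1.73489067  0.25247225  0.76111938
 -0.0641347 ] [ 0.31391721  0.50772308 -0.70626025  1.87834991  0.41258603  0.90577836
 -0.44101307]
-1 [ 0.56352403 -0.26782286] [0.2670522  0.96368207] [ 0.19230064  0.68314452  0.28759538  1.75061091 -0.26690344  0.74621705
 -2.79597716] [ 0.56410775  0.67474241 -1.08512562  1.8713665   0.69728646  1.03593322
  2.47522331]
```

```bash
python3 - <<'E'
from h import *
u=np.array([.2671,.9637]); c=np.array([.5635,-.2678]); g=c-.006*u; R=rot(u)
robot.gripper_to(.06)
robot.move_ptp([*g,.12],R); print(robot.move_linear([*g,.0215],.1,threshold=8),robot.get_state()['ee_pos'])
robot.gripper_to(.0); s=robot.get_state(); print(s['opening'],s['force'],s['time'],s['ee_pos'])
robot.move_linear([*g,.18],.15)
s=robot.get_state(); print(s['opening'],s['force'],s['time'])
robot.move_ptp([*(S0+US*.0075),.20],rot(US)); robot.pause(.2)
s=robot.get_state(); print(s['opening'],s['force'],s['time'],s['ee_pos'])
t=robot.grab_frame('top')[:,:,::-1];sd=robot.grab_frame('side')[:,:,::-1]
cv2.imwrite('pics/t1.png',t);cv2.imwrite('pics/s1.png',sd)
o=np.hstack([cv2.resize(np.clip(t[125:225,135:235]*1.6,0,255).astype(np.uint8),(400,400),interpolation=cv2.INTER_CUBIC),cv2.resize(sd[90:190,215:315],(400,400),interpolation=cv2.INTER_CUBIC)])
cv2.imwrite('pics/c4.png',o)
E
```

```text
False [ 0.5622972  -0.27376301  0.02215694]
0.028262393347329724 [-0.66503314  0.17552362  1.17060807] 4.1917 [ 0.56192711 -0.27364052  0.02156214]
0.0283187436501312 [-0.45141885 -0.20769609  0.28029101] 5.4
0.028197584484875842 [ 0.30344381 -0.05511858 -2.04136194] 7.0333 [0.53883464 0.10860016 0.19984995]
```

View pics/c4.png

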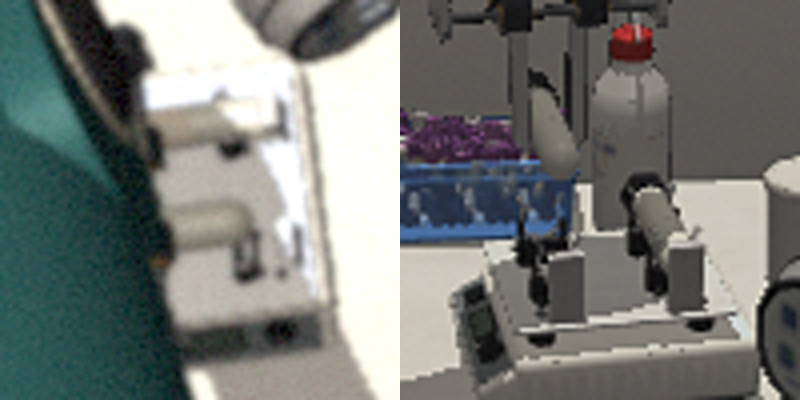

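Left (top view), the arm hides the cap end, but the tube's round end shows near c4 (248,222), short of the keeper. Right (side view), the tube hangs above the free clips, round end at (565,165), cap to the rear. I'll go lower and look at the alignment with the clips.

```bash
python3 - <<'E'
from h import *
p=S0+US*.0075
print(robot.move_linear([*p,.152],.08,threshold=4)); robot.pause(.2)
s=robot.get_state(); print(s['force'],s['time'],s['ee_pos'])
t=robot.grab_frame('top')[:,:,::-1];sd=robot.grab_frame('side')[:,:,::-1]
cv2.imwrite('pics/t2.png',t);cv2.imwrite('pics/s2.png',sd)
o=np.hstack([cv2.resize(np.clip(t[150:220,165:225]*1.6,0,255).astype(np.uint8),(360,420),interpolation=cv2.INTER_CUBIC),cv2.resize(sd[130:190,230:290],(420,420),interpolation=cv2.INTER_CUBIC)])
cv2.imwrite('pics/c5.png',o)
# predicted pixels
e=p+US*.006 # tube centre
for nm,q in dict(tip=[*(e-.07*US),.1465],tipseat=[*(S0+(.0135-.07)*US),.1465],stoptop=[*(S0-.07*US),.1285],tongue=[*(S0-.0605*US),.1285],clipR=[*(S0-.0345*US),.112]).items(): print(nm,pix('top',q),pix('side',q))
E
```

```text
False
[-0.06299163  0.4806557  -0.32239229] 8.0833 [0.53880721 0.10956462 0.15242637]
tip [[200.24903171 182.4415727 ]] [[256.43623702 145.68487037]]
tipseat [[200.24903171 182.4415727 ]] [[256.43623702 145.68487037]]
stoptop [[206.43081007 182.85837727]] [[257.35468331 153.42240494]]
tongue [[202.83279562 183.38035495]] [[256.72502727 152.00559494]]
clipR [[194.06367284 185.81326149]] [[255.07464831 153.34565029]]
```

View pics/c5.png

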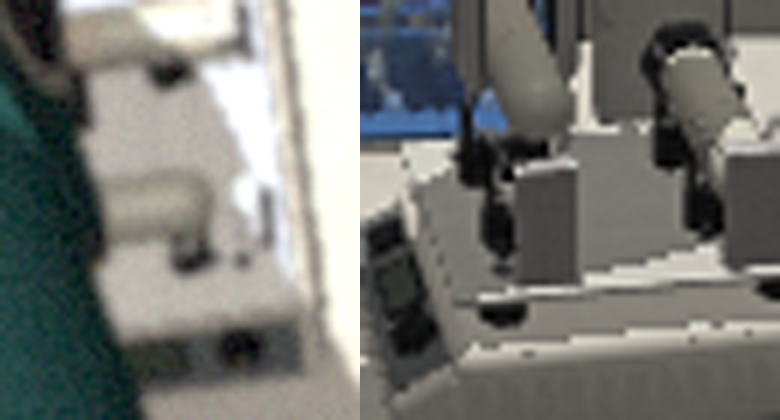

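```bash
python3 - <<'E'
from h import *
t=cv2.imread('pics/t2.png').astype(int); s=cv2.imread('pics/s2.png').astype(int)
t0=cv2.imread('pics/top0.png').astype(int); s0=cv2.imread('pics/side0.png').astype(int)
yl=cv2.GaussianBlur((t[:,:,2]-t[:,:,0]).astype(np.float32),(0,0),.8)
yl0=cv2.GaussianBlur((t0[:,:,2]-t0[:,:,0]).astype(np.float32),(0,0),.8)
def cr(v,lev): # first rise / last fall crossing sub-pixel
    i=np.nonzero(v>lev)[0]; a,b=i[0],i[-1]
    return a-(v[a]-lev)/(v[a]-v[a-1]), b+(v[b]-lev)/(v[b]-v[b+1])
print('held top cols: col, edges rows')
for c in range(183,199,2): 
    v=yl[172:196,c]; a,b=cr(v,3); print(c,172+a,172+b,172+(a+b)/2)
e=S0+US*.0135
print('pred',[pix('top',[*(e-k*US),.1465])[0].round(1).tolist() for k in(.02,.04,.06)])
print('loaded0')
for c in range(163,200,4):
    v=yl0[144:172,c]
    try: a,b=cr(v,2); print(c,144+a,144+b,144+(a+b)/2)
    except Exception as x: print(c,x)
L=S0-.088*YS
print('pred',[pix('top',[*(L-k*US),.112])[0].round(1).tolist() for k in(-.04,0,.05)])
g=s.sum(2)//3
for r in(138,140,142,144,146,148,150): print('s2',r,g[r,246:266].tolist())
print('keepers rows (side0)')
g0=s0.sum(2)//3
for r in(156,160,164): print(r,g0[r,248:296].tolist())
E
```

```text
held top cols: col, edges rowsTraceback (most recent call last):
  File "<stdin>", line 11, in <module>
  File "<stdin>", line 8, in cr
IndexError: index 24 is out of bounds for axis 0 with size 24
```

```bash
python3 - <<'E'
from h import *
t=cv2.imread('pics/t2.png').astype(int); s=cv2.imread('pics/s2.png').astype(int)
t0=cv2.imread('pics/top0.png').astype(int); s0=cv2.imread('pics/side0.png').astype(int)
f=lambda t:cv2.GaussianBlur((t[:,:,2]-t[:,:,0]).astype(np.float32),(0,0),.8).round().astype(int)
yl=f(t);yl0=f(t0)
print('held rows 172..198')
for c in range(184,200,3): print(c,yl[172:198,c].tolist())
e=S0+US*.0135
print('pred',[pix('top',[*(e-k*US),.1465])[0].round(1).tolist() for k in(.03,.045,.06)])
print('loaded0 rows 144..170')
for c in range(165,200,5): print(c,yl0[144:170,c].tolist())
L=S0-.088*YS
print('pred',[pix('top',[*(L-k*US),.112])[0].round(1).tolist() for k in(-.04,0,.05)])
g=s.sum(2)//3
for r in range(136,152,2): print('s2',r,g[r,246:266].tolist())
g0=s0.sum(2)//3
for r in(156,160,164): print('keepers',r,g0[r,248:296].tolist())
for n,K in(('free',S0),('loaded',L)):
  print(n,[pix('side',[*(K-.073*US+k*YS),.110])[0].round(1).tolist() for k in(-.0125,.0125)])
print('heldtip side',[pix('side',[*(e-.055*US+k*YS),.1465])[0].round(1).tolist() for k in(-.0145,0,.0145)])
E
```

```text
held rows 172..198
184 [9, 9, 9, 9, 9, 9, 9, 10, 12, 12, 13, 13, 13, 13, 12, 12, 12, 10, 9, 8, 7, 9, 10, 10, 8, 8]
187 [9, 8, 8, 8, 9, 9, 10, 11, 12, 13, 13, 13, 12, 12, 12, 11, 10, 10, 10, 9, 9, 10, 10, 10, 10, 10]
190 [9, 9, 8, 9, 9, 9, 10, 11, 12, 13, 14, 14, 14, 12, 11, 10, 10, 9, 9, 10, 10, 10, 9, 9, 9, 9]
193 [9, 10, 9, 8, 8, 9, 9, 10, 12, 13, 14, 14, 13, 12, 11, 11, 10, 8, 7, 6, 6, 6, 6, 7, 8, 9]
196 [10, 10, 9, 9, 9, 9, 9, 10, 11, 12, 13, 13, 13, 11, 10, 9, 8, 7, 5, 5, 4, 3, 3, 5, 7, 8]
199 [9, 9, 9, 9, 9, 9, 9, 9, 9, 10, 11, 10, 10, 9, 9, 7, 7, 6, 4, 3, 2, 3, 4, 7, 8, 9]
pred [[184.8, 184.7], [190.6, 183.8], [196.4, 183.0]]
loaded0 rows 144..170
165 [8, 7, 2, -3, -7, -9, -8, -6, -1, 6, 11, 10, 5, 0, 0, 5, 11, 12, 10, 6, 4, 3, 1, -3, -6, -9]
170 [8, 3, -3, -7, -10, -10, -9, -6, 1, 9, 13, 10, 5, 3, 7, 11, 14, 14, 12, 8, 4, 0, -3, -5, -7, -9]
175 [5, -1, -6, -8, -9, -9, -7, 0, 9, 15, 15, 13, 12, 14, 17, 19, 18, 16, 12, 7, 1, -5, -8, -9, -10, -10]
180 [2, -3, -6, -8, -9, -8, -2, 7, 13, 14, 12, 11, 12, 16, 19, 20, 17, 13, 9, 3, -3, -7, -9, -9, -10, -11]
185 [-1, -6, -9, -10, -10,
[... 1246 characters left out ...]
 198, 197, 201, 210, 86, 19, 48, 26, 80, 84, 73, 70, 69, 69, 67, 68, 69, 67, 59, 203, 207, 193, 179, 192]
keepers 160 [25, 16, 19, 72, 74, 69, 69, 67, 66, 68, 69, 66, 59, 198, 197, 195, 193, 194, 195, 194, 195, 194, 195, 195, 194, 193, 196, 206, 82, 17, 12, 17, 12, 13, 73, 70, 68, 68, 67, 69, 67, 67, 66, 200, 197, 196, 199, 149]
keepers 164 [27, 30, 35, 11, 73, 71, 68, 67, 67, 69, 68, 68, 61, 198, 196, 194, 192, 192, 192, 192, 193, 192, 191, 193, 192, 193, 193, 193, 195, 200, 151, 86, 109, 116, 74, 69, 67, 69, 68, 68, 68, 69, 58, 132, 196, 195, 194, 194]
free [[261.9, 159.3], [253.3, 160.1]]
loaded [[291.7, 156.7], [283.3, 157.4]]
heldtip side [[260.4, 143.1], [255.5, 143.5], [250.5, 144.0]]
```

Findings from the side keepers and the loaded tube's edges in the top view:
- **Sideways:** both put the seat about 3 mm further towards the panel than my first estimate.
- **Held tube:** its tip matches the prediction in both views.
- **Along the axis:** the tongue edge matches its prediction, so this direction is good.

I'll correct the sideways offset and press down by feel.

```bash
cat >> h.py <<'E'
S0=S0+.003*YS
def F():
    a=[]
    for _ in range(3): a.append(robot.get_state()['force']); robot.pause(.03)
    f=np.mean(a,0); return np.array([f[:2]@US,f[:2]@YS,f[2]])
E
python3 - <<'E'
from h import *
p=S0+US*.008
robot.move_linear([*p,.152],.08); robot.pause(.2); f0=F(); np.save('f0.npy',f0); print('f0',f0)
print(robot.move_linear([*p,.141],.05,threshold=4))
z=.141
while z>.1125:
    z-=.0015; hit=robot.move_linear([*p,z],.02,threshold=12); d=F()-f0; e=robot.get_state()
    print(round(z,4),hit,e['ee_pos'][2].round(4),d.round(1),e['time'])
    if hit or abs(d[2])>17 or abs(d[1])>8: break
E
```

```text
f0 [-0.21579548  0.24093689 -0.42899668]
False
0.1395 False 0.1396 [-0.2 -1.8  0.7] 9.45
0.138 False 0.1381 [ 0.5 -2.6  2.5] 9.8
0.1365 False 0.1366 [ 0.4 -2.8  2.7] 10.15
0.135 False 0.1351 [-0.1 -3.1  5. ] 10.5
0.1335 False 0.1336 [ 0.4 -2.   6.6] 10.85
0.132 False 0.1321 [ 0.5 -2.4  6. ] 11.2
0.1305 False 0.1307 [-0.2 -1.7  8.1] 11.55
0.129 False 0.1291 [ 0.5 -2.2  6.1] 11.9
0.1275 False 0.1276 [ 0.2 -2.5  6. ] 12.25
0.126 False 0.126 [ 0.2 -2.9  4. ] 12.6
0.1245 False 0.1245 [ 0.1 -4.9  1.4] 12.95
0.123 False 0.1231 [ 0.6 -5.1  3.7] 13.3
0.1215 False 0.1217 [ 0.7 -7.1  5. ] 13.65
0.12 False 0.1202 [ 0.3 -6.4  5.6] 14.0
0.1185 False 0.1187 [ 0.2 -5.7  6. ] 14.35
0.117 False 0.1172 [-0.1 -4.3  6.3] 14.7
0.1155 False 0.1157 [ 0.1 -4.5  8.3] 15.05
0.114 False 0.1144 [ 0.3 -4.5  9.1] 15.4
0.1125 False 0.113 [ 0.1 -2.9 12.9] 15.75
```

```bash
python3 - <<'E'
from h import *
f0=np.load('f0.npy'); p=S0+US*.008; o=0; z=.1125
def rep(t): 
    d=F()-f0; e=robot.get_state(); q=e['ee_pos'][:2]-S0; print(t,e['ee_pos'][2].round(4),'xy',(q@US).round(4),(q@YS).round(4),d.round(1),e['time'].round(2)); return d
for k in range(4):
    d=rep('lat')
    if abs(d[1])<1: break
    o+=.0005*np.sign(d[1]); robot.move_linear([*(p+o*YS),z],.02,threshold=10)
while True:
    z-=.0007; robot.move_linear([*(p+o*YS),z],.01,threshold=10); d=rep('press')
    if d[2]>16.5 or z<.1095: break
while d[2]>.5 and z<.121:
    z+=.0012; robot.move_linear([*(p+o*YS),z],.02,threshold=15); d=rep('ease')
np.save('oz.npy',[o,z])
E
```

```text
Traceback (most recent call last):
AttributeError: 'float' object has no attribute 'round'
```

```bash
cat >> h.py <<'E'
def rep(t,f0):
    d=F()-f0; e=robot.get_state(); q=e['ee_pos'][:2]-S0
    print(t,round(float(e['ee_pos'][2]),4),'xy',(q@US).round(4),(q@YS).round(4),d.round(1),round(e['time'],2)); return d
E
python3 - <<'E'
from h import *
f0=np.load('f0.npy'); p=S0+US*.008; o=0; z=.1125
for k in range(4):
    d=rep('lat',f0)
    if abs(d[1])<1: break
    o+=.0005*np.sign(d[1]); robot.move_linear([*(p+o*YS),z],.02,threshold=10)
while True:
    z-=.0007; robot.move_linear([*(p+o*YS),z],.01,threshold=10); d=rep('press',f0)
    if d[2]>16.5 or z<.1095: break
while d[2]>.5 and z<.121:
    z+=.0012; robot.move_linear([*(p+o*YS),z],.02,threshold=15); d=rep('ease',f0)
np.save('oz.npy',[o,z])
E
```

```text
lat 0.1131 xy 0.0081 -0.0005 [ 0.  -4.2 12.6] 15.95
lat 0.113 xy 0.0081 -0.0007 [ 0.  -1.1 13.4] 16.3
lat 0.1128 xy 0.0081 -0.0008 [ 0.3  0.7 13.3] 16.65
press 0.1122 xy 0.0081 -0.0008 [ 0.4  1.5 15.5] 17.0
press 0.1116 xy 0.0081 -0.0008 [ 0.4  1.8 17.4] 17.35
ease 0.1126 xy 0.0081 -0.0008 [ 0.2  0.3 14.1] 17.7
ease 0.1137 xy 0.008 -0.0008 [ 0.4 -0.5 11.4] 18.05
ease 0.1148 xy 0.008 -0.0008 [ 0.6 -1.7  8.5] 18.4
ease 0.1158 xy 0.008 -0.0008 [ 0.4 -2.7  5.2] 18.75
ease 0.1169 xy 0.008 -0.0008 [-0.  -2.3  2.4] 19.1
ease 0.1182 xy 0.008 -0.0009 [-0.2 -3.5 -1. ] 19.45
```

```bash
python3 - <<'E'
from h import *
t=robot.grab_frame('top')[:,:,::-1];sd=robot.grab_frame('side')[:,:,::-1]
o=np.hstack([cv2.resize(np.clip(t[150:220,165:225]*1.6,0,255).astype(np.uint8),(360,420),interpolation=cv2.INTER_CUBIC),cv2.resize(sd[130:190,235:295],(420,420),interpolation=cv2.INTER_CUBIC)])
cv2.imwrite('pics/c6.png',o); e=S0+US*.014
print(pix('top',[*(e-.07*US),.112]))
E
```

```text
[[202.21266123 185.74723544]]
```

View pics/c6.png

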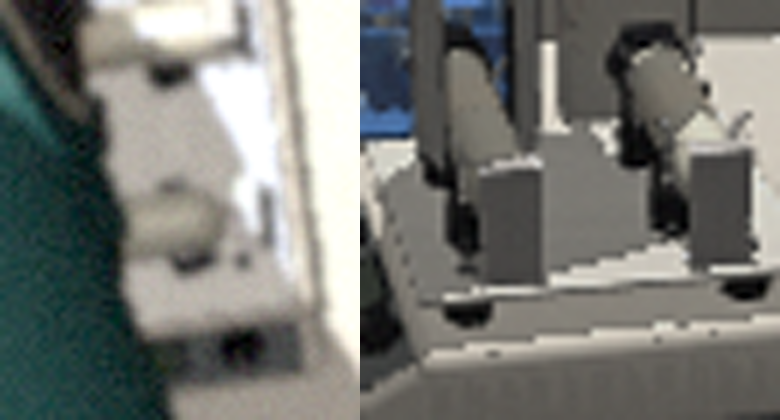

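Seated: the side view shows the tube between the clip leaves at the loaded tube's height, and in the top view the tip (222,225) is short of the tongue. Easing followed the plate's 3 N/mm and reached zero force at the seat height (0.1178 against the expected 0.1176), so it is fully home. Now I'll slide it endways.

```bash
python3 - <<'E'
from h import *
f0=np.load('f0.npy'); o,z=np.load('oz.npy'); z=.1176; o+=-.0003; x=.008
robot.move_linear([*(S0+US*x+o*YS),z],.02); d=rep('start',f0)
h=[]
while x>-.016:
    x-=.001; hit=robot.move_linear([*(S0+US*x+o*YS),z],.02,threshold=8); d=rep('%.3f'%x,f0); h.append(d[0])
    if hit or abs(d[0])>18 or (x<-.004 and d[0]-np.median(h[4:])>4.5): break
E
```

```text
start 0.1175 xy 0.008 -0.001 [-0.   0.2  1.1] 19.9
0.007 0.1175 xy 0.0072 -0.0011 [2.7 1.4 0.5] 20.25
0.006 0.1176 xy 0.0062 -0.0012 [4.9 2.3 0.9] 20.6
0.005 0.1176 xy 0.0056 -0.0013 [6.4 2.  0.9] 20.95
0.004 0.1176 xy 0.0049 -0.0013 [8.3 2.1 0.6] 21.3
0.003 0.1177 xy 0.0042 -0.0013 [10.   2.1  0.7] 21.65
0.002 0.1177 xy 0.0035 -0.0013 [11.2  1.8  0.8] 22.0
0.001 0.1177 xy 0.0029 -0.0013 [13.2  1.4  0.6] 22.35
0.000 0.1177 xy 0.0016 -0.0014 [11.5  1.9  0.6] 22.7
-0.001 0.1177 xy 0.0005 -0.0014 [11.6  1.   0.7] 23.05
-0.002 0.1177 xy -0.0004 -0.0014 [11.6  1.6  0.3] 23.4
-0.003 0.1177 xy -0.0015 -0.0014 [11.7  1.5  0.7] 23.75
-0.004 0.1177 xy -0.0024 -0.0014 [11.1  1.9  0.6] 24.1
-0.005 0.1177 xy -0.0035 -0.0014 [11.3  1.7  1. ] 24.45
-0.006 0.1177 xy -0.0044 -0.0014 [11.6  1.6  0.7] 24.8
-0.007 0.1177 xy -0.0055 -0.0014 [11.5  1.5  0.6] 25.15
-0.008 0.1177 xy -0.0065 -0.0014 [10.7  1.3  0.6] 25.5
-0.009 0.1177 xy -0.0075 -0.0014 [11.4  1.7  0.9] 25.85
-0.010 0.1177 xy -0.0084 -0.0014 [11.7  1.7  0.7] 26.2
-0.011 0.1177 xy -0.0095 -0.0014 [11.1  1.8  0.7] 26.55
-0.012 0.1177 xy -0.0105 -0.0014 [11.3  1.5  0.2] 26.9
-0.013 0.1177 xy -0.0113 -0.0014 [12.4  1.7  0.7] 27.25
-0.014 0.1177 xy -0.012 -0.0014 [13.9  1.6  0.5] 27.6
-0.015 0.1177 xy -0.0126 -0.0014 [15.7  1.9  0.8] 27.95
-0.016 0.1178 xy -0.0133 -0.0014 [18.   1.7  0.9] 28.3
```

The force held at 11.5 N while sliding, then climbed at 3 N/mm after about 14 mm of travel relative to the clips, so the tube has met the stop. I'll ease off, release and retreat.

```bash
python3 - <<'E'
from h import *
f0=np.load('f0.npy'); o=np.load('oz.npy')[0]-.0003; x=-.016; z=.1176; d=[18]
while d[0]>1.2 and x<-.004:
    x+=.001 if d[0]>4 else .0004; robot.move_linear([*(S0+US*x+o*YS),z],.03); d=rep('%.4f'%x,f0)
# release: lateral balance is ~2 N already; open
e=robot.get_state(); robot.gripper_to(.05); rep('open',f0); p=robot.get_state()['ee_pos']
print(robot.move_linear([p[0],p[1],.22],.12,threshold=6))
robot.move_linear([.45,-.15,.30],.25); robot.pause(.3); print(robot.get_state()['time'],robot.get_state()['opening'])
t=robot.grab_frame('top')[:,:,::-1];sd=robot.grab_frame('side')[:,:,::-1]
cv2.imwrite('pics/t7.png',t);cv2.imwrite('pics/s7.png',sd)
a=np.hstack([cv2.resize(np.clip(t[140:220,145:225]*1.6,0,255).astype(np.uint8),(400,400),interpolation=cv2.INTER_CUBIC),cv2.resize(sd[130:190,235:295],(400,400),interpolation=cv2.INTER_CUBIC)])
cv2.imwrite('pics/c7.png',a)
E
```

```text
-0.0150 0.1178 xy -0.0126 -0.0014 [15.5  1.5  0.5] 28.65
-0.0140 0.1177 xy -0.012 -0.0014 [13.7  1.8  1. ] 29.0
-0.0130 0.1177 xy -0.0113 -0.0014 [12.5  1.5  0.7] 29.35
-0.0120 0.1177 xy -0.0106 -0.0014 [10.2  1.3  0.7] 29.7
-0.0110 0.1177 xy -0.01 -0.0014 [8.9 1.1 0.8] 30.05
-0.0100 0.1177 xy -0.0093 -0.0014 [7.1 1.3 1. ] 30.4
-0.0090 0.1177 xy -0.0086 -0.0014 [5.6 2.1 1.1] 30.75
-0.0080 0.1176 xy -0.0081 -0.0013 [3.9 1.5 0.7] 31.1
-0.0076 0.1176 xy -0.0077 -0.0013 [2.6 0.6 0.9] 31.45
-0.0072 0.1176 xy -0.0073 -0.0013 [2.1 1.3 0.9] 31.8
-0.0068 0.1176 xy -0.0069 -0.0013 [1.2 0.8 0.8] 32.15
-0.0064 0.1176 xy -0.0065 -0.0013 [-0.6  0.7  1.1] 32.5
open 0.1176 xy -0.0064 -0.0013 [-0.4 -0.3  0.5] 33.15
False
35.6917 0.049880186380304836
```

View pics/c7.png

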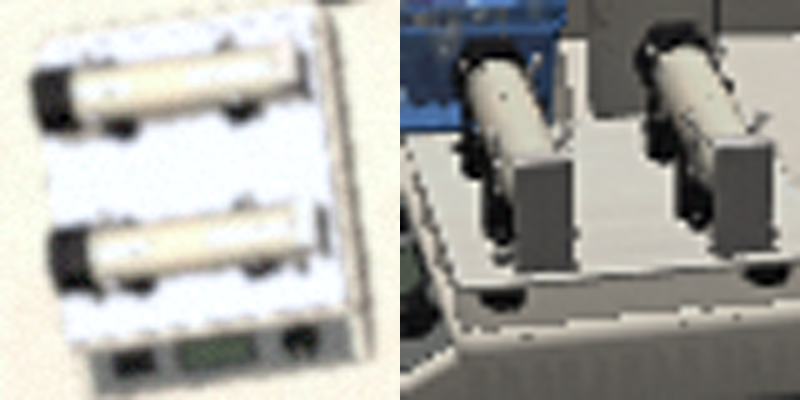

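Both tubes now look alike. The offset from the loaded cap to the new cap is (19,158) px, and from keeper to keeper it is (19,155) px, so the tube is at its stop. Heights and axes match. I'm handing in.

```bash
python3 -c "
from rig import robot
print(robot.sign_off())"
```

```text
the job is handed in; nothing more can be done
None
```

The thick tube is in the free clips with its cap on the same side as the loaded tube's cap, slid under the tongue up to the stop and released. I handed the job in at about 36 s of the 69 s allowed; the sign-off gives no verdict.

- **Snapping in:** I pressed it in about 14 mm short of the stop, peaking at 17.4 N, roughly 6 mm of sink. The force eased off at the plate's 3 N/mm and reached zero at a gripper height of 0.1178 m, against 0.1176 m expected.
- **Sliding:** The force held steady at about 11.5 N. After about 14 mm it climbed at 3 N/mm to 18 N, about 6 mm of sway, which marks the stop. I eased it to near zero before opening the gripper.
- **Last look:** Both views show the tube matching the loaded one in height, axis, cap side and distance to the keeper, with the arm clear. I didn't re-measure the slim tube, beaker or dropper bottle afterwards, but the arm never worked close to them and no unexpected force showed.
- **What disagreed:**
  - My first sideways estimate of the seat was about 3 mm off. I corrected it from the pictures, then by about 0.5–1 mm by feel.
  - The stop came about 1 mm further along than my camera estimate, within the measuring error.

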